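Lock a clean filter cartridge into the bench dust collector

ROBOT

A 6-joint arm with a two-finger parallel gripper is mounted at the origin on a cart in front of the work surface, level with it; the furniture and walls round the work are solid. World frame = base frame: x ahead of the robot, y to its left, z up, the work surface at z = 0. Lengths are in mm, angles in rad, forces in N, time in s.
With the tool pointing down it reaches from about 275 to 825 mm from the base axis. Payload 5.2 kg.
Tool frame: the origin (TCP) lies at the very end of the fingers, on their centre line; the grasp point (between the pads) lies 19 mm behind it; z points along the fingers, y is the direction in which the jaws open and shut (so a half turn about z gives the same grasp; the last joint's range is limited). The gripper opens to 93 mm and grips with 3 to 60 N. Pads are 15 mm wide; open, the fingers measure 128 mm over their backs; the gripper's body (75 mm by 188 mm) begins 65 mm behind the grasp point.
Start: joints at [-1.414, 0.259, 1.535, -0, 1.348, -0.203], TCP at [193.669, -514.779, 194.353] pointing down, gripper open.
Joint ranges: [-3.14, 3.14], [-0.91, 2.08], [0.19, 2.58], [-1.22, 4.36], [0.22, 2.71], [-3.12, 3.12]. Speed limits (rad/s): [2.57, 2.57, 3.14, 3.14, 3.14, 3.14].

INTERFACE

Orientations are given as [roll, pitch, yaw] about the fixed x, y, z axes, in that order (R = Rz(yaw) Ry(pitch) Rx(roll)).
In Python, from bench import robot gives the robot as it stands. The module is installed in compiled form; this text tells all that it offers. Calls block until the motion is done:
- robot.move_ptp(position, orientation): joint-space move of the TCP to a pose.
- robot.move_linear(position, ori=None, speed=150, f_stop=None): straight line of the TCP; ori=None keeps the orientation; speed is the mean speed in mm/s. With f_stop (N) it stops when the force on the tool has changed by that much, and returns True; else False.
- robot.move_j(angles): joint-space move.
- robot.move_gripper(opening): opening from 0.0 (shut) to 1.0 (fully open); the grip force is fixed at half the most; returns when the fingers have stopped.
- robot.sleep(seconds).
- robot.inverse_kinematics(position, orientation): joint angles nearest the present ones, or None.
- robot.get_image(name): name is "scene" or "top"; returns a dict with "img" (420x560x3 uint8, blue, green, red), "fovy" (degrees; the focal length in pixels is half the picture's height over the tangent of half this angle, whatever the lens; pixels are square), "cx", "cy" (the principal point, pixels), "eye" and "orientation" of the camera in the world. Camera axes: x right, y down, z forward; pixel columns grow to the right and rows downward; lengths in mm; the calibration is good to about 2 mm. A picture is of the moment at which its call begins. There is no depth.
A pose or a line that the arm cannot do raises robot.MotionError and nothing moves.
- robot.hand_in(): hands the job in, once; it reports no verdict.
Readings, each from a call of its own:
- robot.current_t(): time.
- robot.current_qpos(): joint angles.
- robot.current_joint_vel(): joint speeds.
- robot.current_joint_efforts(): joint torques, N m.
- robot.current_tcp_pos(): TCP position.
- robot.current_eef_rot(): TCP orientation.
- robot.current_contact_force(): force on the tool from outside, world axes, zero at the start.
- robot.current_ft_torque(): the same for the moment, N m.
- robot.current_gripper_width(): opening from 0.0 (shut) to 1.0 (fully open).
Only numpy, scipy, OpenCV 4.12 (cv2) and the standard library are available. Lean on these libraries where they do the work, as an engineer would, in place of code of your own. Each camera call takes 0.05 s, during which the arm holds its last target. There are 200 camera calls.

TASK

Fit the clean white filter cartridge into the bench dust collector: lower its two lugs through the two entry slots marked white until it hangs on the ledge, then twist it clockwise (seen from above) to the orange dots, so that the lugs drop into the locking notches, and let go. Leave the brown clogged cartridge standing where it is.

Things in the scene. Friction and masses are not known exactly. Their poses are not given: they have to be found in the camera images.
- clean_filter_grip (a point): Clean cartridge: white, blue grip bar, loose, upright, 0.25 kg. Point: bar centre, 96 mm above the underside (16 mm below the top). Bar 56 mm along x, 14 thick along y, 36 high; the 48 mm dia neck begins 20 mm below the point. Two lugs at +x and -x reach 46 mm from the axis, 12 wide, 8 high, undersides 58 mm below the point. z up; a half turn about z makes no difference.
- clogged_filter_grip (a point): The same point and frame on the clogged cartridge: same shape and size, but dusty brown all over. It stands loose on the bench; leave it alone.
- collar (a point): Dust collector: fixed grey can, 116 mm dia, bayonet collar. Point: centre of its mouth, level with the collar top, 82 mm above the bench; z up, x along the two entry slots (white rim marks at +x, -x; hose port at +x). Slots take the lugs within 14 deg, sideways play 7 mm. Lugs then rest on a ledge 20 mm below the top; when turning clockwise they must be 0 to 8 mm above it, under a lip.
- notch (a point): One of the two opposite locking notches, under an orange dot, 71 deg clockwise (from above) from the collar's x (59 to 83 deg works; solid stop beyond). Point: centre of its floor, 29 mm below the collar top, 9 mm below the ledge, 44 mm from the collar's axis; axes as the collar's. Released here, the cartridge drops in by its own weight, grip point then 29 mm above the collar top.

How it is judged:
By the outcome, as a careful person would: the job done as asked, in the order asked, and still so for the second after the job is handed in, with the robot touching nothing.
It also fails if it takes over 45 s, if anything falls off the work surface, if the arm or the gripper's body presses on something with over 40 N, if the wrist force passes 120 N, or if a joint passes its speed limit or range.

## Working session

There is one attempt and no reset: what is moved stays moved. The work goes in short steps, each a Python script; the robot and the scene stay as the last script left them, time stands still between calls to the robot, and variables do not carry over. Pictures are saved under pics/ and viewed, about 8 in all and at most 12, crops included, and the job is handed in when it is done.

```bash
mkdir -p pics; python3 - <<'E'
from bench import robot
import cv2
for n in("scene","top"):
    d=robot.get_image(n); cv2.imwrite(f"pics/{n}0.png",d["img"])
    print(n,{k:v for k,v in d.items() if k!="img"})
print(robot.current_t(),robot.current_eef_rot())
E
```

```text
scene {'fovy': 43.81649629082411, 'cx': 282.7436129599794, 'cy': 215.66859030766392, 'eye': array([3.83010248e-01, 6.68581508e+02, 6.63262818e+02]), 'orientation': array([-2.19623862, -0.02108551, -2.31707003])}
top {'fovy': 51.65693596967907, 'cx': 283.9053963626273, 'cy': 211.32390048752566, 'eye': array([475.93892108, 131.20963399, 977.08075362]), 'orientation': array([-3.08885057,  0.00921284, -1.55380271])}
0.1 [-3.14000890e+00 -3.35729771e-04  3.59791226e-01]
```

View pics/scene0.png

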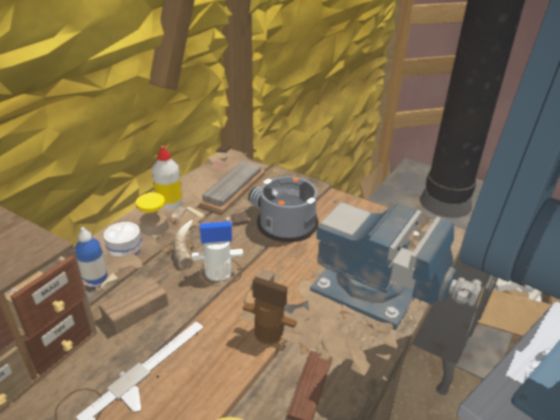

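View pics/top0.png

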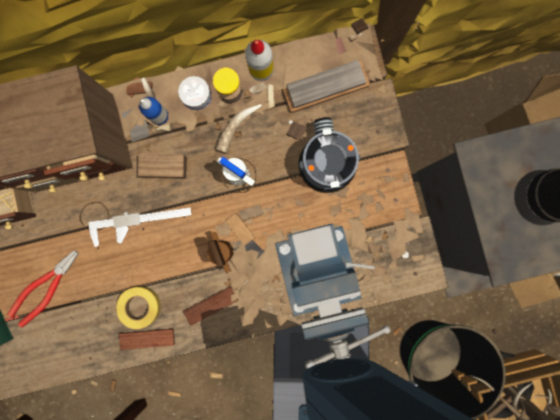

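Scene: clean cartridge near (216,250), collector near (288,205), clogged one near (268,310). Top: blue bar near (236,171), collector near (329,160) with its hose port up. I'll zoom in next.

```bash
python3 - <<'E'
import cv2,numpy as np
t=cv2.imread("pics/top0.png");s=cv2.imread("pics/scene0.png")
a=cv2.resize(t[110:210,205:365],None,fx=5,fy=5,interpolation=cv2.INTER_CUBIC)
cv2.imwrite("pics/ct.png",a)
b=cv2.resize(s[165:290,180:330],None,fx=4.8,fy=4.8,interpolation=cv2.INTER_CUBIC)
cv2.imwrite("pics/cs.png",b)
h=cv2.cvtColor(t,cv2.COLOR_BGR2HSV)
def blobs(im,m,box):
    x0,y0,x1,y1=box;k=np.zeros_like(m);k[y0:y1,x0:x1]=m[y0:y1,x0:x1]
    n,l,st,c=cv2.connectedComponentsWithStats(k)
    for i in range(1,n):
        if st[i,4]>3:
            p=np.argwhere(l==i)[:,::-1].astype(np.float32)
            print(st[i,4],c[i].round(2),cv2.minAreaRect(p))
for im,bb,bc in((t,(210,140,270,200),(290,110,370,200)),(s,(190,210,250,290),(240,165,330,245))):
    h=cv2.cvtColor(im,cv2.COLOR_BGR2HSV)
    print("blue");blobs(im,cv2.inRange(h,(105,150,60),(130,255,255)),bb)
    print("orange");blobs(im,cv2.inRange(h,(3,130,120),(20,255,255)),bc)
    print("white");blobs(im,cv2.inRange(h,(0,0,170),(180,60,255)),bc)
E
```

```text
blue
165 [231.9  167.13] ((232.42306518554688, 167.11537170410156), (27.457656860351562, 6.37905216217041), 33.690067291259766)
orange
8 [293.25 110.25] ((293.5, 110.5), (1.0, 5.0), 90.0)
28 [350.21 147.5 ] ((350.0000305175781, 147.5), (4.949747085571289, 4.949747085571289), 45.0)
28 [310.79 167.5 ] ((311.0000305175781, 167.5), (4.949747085571289, 4.949747085571289), 45.0)
5 [361.6 168.4] ((361.5, 168.5), (1.0, 3.0), 90.0)
4 [368.5 173.5] ((368.5, 173.5), (1.0, 1.0), 90.0)
17 [356.06 177.76] ((355.6323547363281, 178.2205810546875), (3.086974620819092, 8.060433387756348), 59.036251068115234)
4 [368.5 176.5] ((368.5, 176.5), (1.0, 1.0), 90.0)
6 [292.5  180.83] ((292.25, 180.75), (4.242640495300293, 0.7071067094802856), 45.0)
4 [369.  180.5] ((369.0, 180.5), (3.0, 0.0), -90.0)
70 [358.49 192.47] ((358.0477600097656, 192.66244506835938), (3.7810287475585938, 23.645538330078125), 73.61045837402344)
30 [311.77 196.2 ] ((311.5000305175781, 196.0), (7.77817440032959, 4.949747562408447), 45.0)
5 [353.6 198.8] ((353.5, 198.5), (3.0, 1.0), -0.0)
white
8 [290.62 121.25] ((290.25, 121.25000762939
[... 341 characters left out ...]
7422)
102 [332.18 180.79] ((331.7500305175781, 180.75001525878906), (16.26345443725586, 8.485280990600586), 45.0)
blue
502 [215.6  231.46] ((215.88526916503906, 231.50880432128906), (17.563499450683594, 29.298065185546875), 85.60128784179688)
orange
12 [295.17 179.08] ((295.0, 179.0), (2.0, 4.0), 90.0)
15 [280.87 202.2 ] ((281.0, 202.5), (3.0, 4.0), 90.0)
white
105 [248.98 169.15] ((249.47998046875, 168.1400146484375), (8.000001907348633, 17.800003051757812), 53.130104064941406)
42 [267.1  180.67] ((267.0, 180.5), (5.0, 8.0), 90.0)
17 [274.59 192.12] ((274.5, 192.0), (4.0, 3.0), 90.0)
36 [310.5  200.31] ((310.5, 200.5), (5.0, 7.0), 90.0)
59 [326.44 220.37] ((325.5, 219.5), (11.0, 7.0), 90.0)
```

View pics/ct.png

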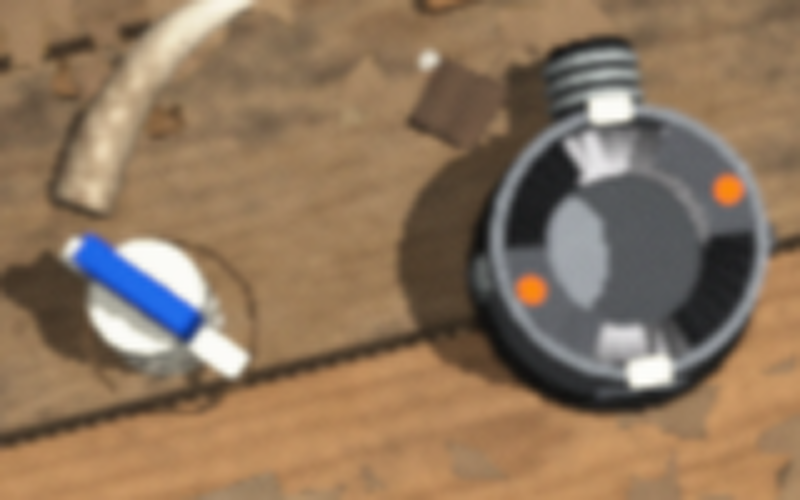

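View pics/cs.png

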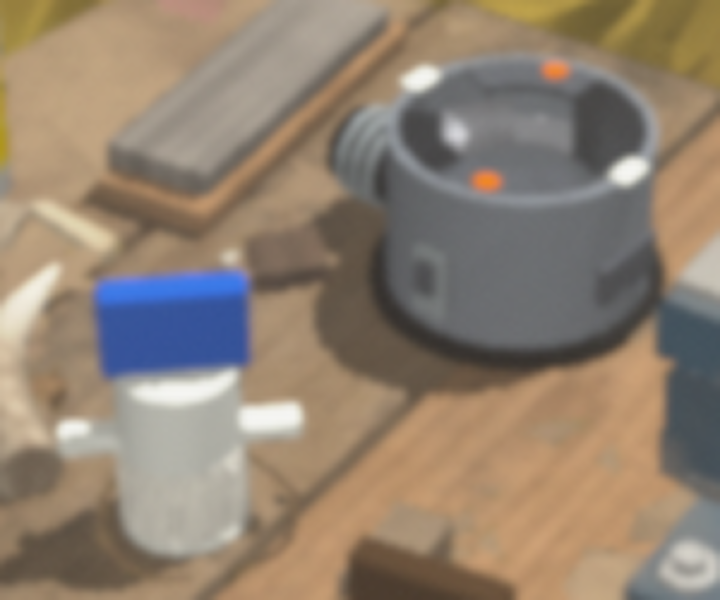

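Clear views. In the top view the white rim marks are at (326.6,131) and (334.6,184), and the orange dots at (350.2,147.5) and (310.8,167.5). The bar top is centred at (232.4,167). Next I convert these to positions and cross-check them against the scene camera.

```bash
cat > h.py <<'E'
import numpy as np
from scipy.spatial.transform import Rotation as Ro
class Cam:
    def __init__(s,d):
        s.R=Ro.from_euler("xyz",d["orientation"]).as_matrix();s.e=np.array(d["eye"]);s.c=np.array([d["cx"],d["cy"]])
        s.f=d["img"].shape[0]/2/np.tan(np.radians(d["fovy"])/2)
    def proj(s,P):
        p=(np.atleast_2d(P)-s.e)@s.R;return s.c+s.f*p[:,:2]/p[:,2:]
    def ray(s,uv,z):
        d=s.R@np.r_[(np.array(uv)-s.c)/s.f,1];return s.e+d*(z-s.e[2])/d[2]
E
python3 - <<'E'
from h import *;from bench import robot;import cv2
T=Cam(robot.get_image("top"));S=Cam(robot.get_image("scene"))
tp=dict(w1=(326.6,131.2),w2=(334.6,184.0),o1=(350.2,147.5),o2=(310.8,167.5))
sp=dict(w1=(267.1,180.7),w2=(310.7,200.3),o1=(295.2,179.1),o2=(280.9,202.3))
for cam,p in((T,tp),(S,sp)):
    q={k:cam.ray(v,82)[:2] for k,v in p.items()}
    for a in"wo":
        d=q[a+"1"]-q[a+"2"];print(a,((q[a+"1"]+q[a+"2"])/2).round(1),"dia",np.linalg.norm(d).round(1),"ang",np.degrees(np.arctan2(d[1],d[0])).round(1))
c=T.ray((232.4,167.0),112)
a=np.radians(33.7);e=[T.ray(np.array((232.4,167))+k*13.7*np.array([np.cos(a),np.sin(a)]),112) for k in(-1,1)]
d=e[1]-e[0];yaw=np.arctan2(d[1],d[0]);print("bar",c,np.degrees(yaw),np.linalg.norm(d))
def sil(cam,c,yaw):
    R=Ro.from_euler("z",yaw).as_matrix()
    P=np.array([[x,y,z] for x in(-28,28) for y in(-7,7) for z in(-20,16)])@R.T+[c[0],c[1],96]
    h=cv2.convexHull(cam.proj(P).astype(np.float32));m=cv2.moments(h);return (m["m10"]/m["m00"],m["m01"]/m["m00"]),cv2.boundingRect(h),m["m00"]
print("scene pred",sil(S,c,yaw),"seen 215.6 231.5 A502");print("top pred",sil(T,c,yaw),"seen 231.9 167.1 A165")
# scene measured correction
b=S.ray((215.6,231.5),96)-S.ray(sil(S,c,yaw)[0],96);print("scene offset mm",b)
E
```

```text
w [636.6  45.2] dia 111.7 ang 9.2
o [636.6  45.3] dia 92.0 ang -62.0
w [640.7  44.3] dia 112.9 ang 8.7
o [640.6  44.5] dia 92.5 ang -61.6
bar [608.95363632 244.97838503 112.        ] -122.82183579023878 55.42609242966951
scene pred ((218.48634591810207, 232.29687899108072), (201, 220, 34, 25), 668.3004955105716) seen 215.6 231.5 A502
top pred ((233.33176780069178, 168.13581157606092), (218, 156, 30, 24), 234.68633981025778) seen 231.9 167.1 A165
scene offset mm [5.20741856 2.44098246 0.        ]
```

```bash
python3 - <<'E'
from h import *;from bench import robot
r=np.radians
for off in(0,180):
    for n,p,y in(("grasp",(611,245.5,80),57.2),("ins",(638.6,44.8,108),9),("twist",(638.6,44.8,108),-62),("over",(638.6,44.8,108),-75)):
        q=robot.inverse_kinematics(p,[np.pi,0,r(y-off)]);print(off,n,None if q is None else np.round(q,2))
robot.move_ptp([611,245.5,220],[np.pi,0,r(57.2)])
robot.move_gripper(1.0)
robot.move_linear([611,245.5,80],speed=120,f_stop=15)
print(robot.current_tcp_pos(),robot.current_contact_force())
robot.move_gripper(0.0)
print(robot.current_gripper_width()*93,robot.current_contact_force(),robot.current_ft_torque())
robot.move_linear([611,245.5,240],speed=150)
print(robot.current_gripper_width()*93,robot.current_contact_force(),robot.current_ft_torque(),robot.current_t(),robot.current_qpos())
E
```

```text
0 grasp [ 0.21  0.54  1.4  -0.    1.2   0.79]
0 ins [-0.1   0.48  1.42 -0.    1.24  1.31]
0 twist [-0.1   0.48  1.42 -0.    1.24  2.55]
0 over [-0.1   0.48  1.42 -0.    1.24  2.78]
180 grasp [ 0.21  0.54  1.4   0.    1.2  -2.36]
180 ins [-0.1   0.48  1.42  0.    1.24 -1.83]
180 twist [-0.1   0.48  1.42  0.    1.24 -0.59]
180 over [-0.1   0.48  1.42  0.    1.24 -0.37]
[611.70096394 245.67932668  80.99672098] [ 0.18431399  0.57948349 -0.27130937]
13.864511240758546 [0.30382    0.17078421 1.32436163] [0.01073164 0.0850324  0.02271449]
13.727942960077483 [ 0.80959004  0.83766288 -3.40219586] [-0.04921166  0.02487501 -0.01632022] 7.2 [ 2.12951220e-01  4.36668668e-01  1.17167042e+00 -2.33285678e-05
  1.53556776e+00  7.85468601e-01]
```

Gripped at 13.9 mm, which fits the 14 mm bar, and the weight reads about 2.5–3.4 N. I'll move over the collar and look.

```bash
python3 - <<'E'
from h import *;from bench import robot;import cv2
robot.move_ptp([638.6,44.8,240],[np.pi,0,np.radians(9)])
robot.move_linear([638.6,44.8,182],speed=100)
print(robot.current_tcp_pos(),robot.current_eef_rot(),robot.current_t())
out=[]
for n,(x,y) in(("top",(280,110)),("scene",(220,100))):
    d=robot.get_image(n);im=d["img"]
    out.append(cv2.resize(im[y:y+140,x:x+100],None,fx=4,fy=4,interpolation=cv2.INTER_CUBIC))
    p=robot.current_tcp_pos();print(n,Cam(d).proj([p[0],p[1],p[2]+15]),
      # predicted lug tips centre height
      Cam(d).proj([[p[0]+k*46*np.cos(.157),p[1]+k*46*np.sin(.157),p[2]-39] for k in(-1,1)]))
cv2.imwrite("pics/hover.png",np.hstack(out))
E
```

```text
[639.01507431  45.25627311 182.56544072] [ 3.14135740e+00 -9.69398290e-04  1.57972378e-01] 8.7583
top [[336.94776931 144.76399939]] [[337.27156316 173.90164598]
 [330.34554603 127.25387396]]
scene [[290.25137956 139.62003928]] [[308.35785819 172.02029237]
 [271.34156583 156.71176911]]
```

View pics/hover.png

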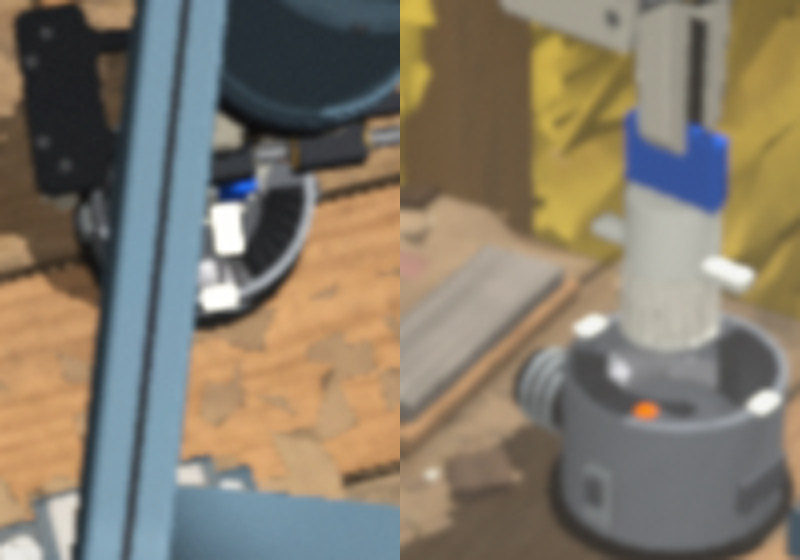

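Top view: the near lug tip is at (337.5,173.5), predicted (337.3,173.9), so it lines up with the white mark. Scene view: the lugs line up with both rim marks. With the grasp offset included, both cameras put the target at about (637.5,44.6). I'll lower it gently.

```bash
python3 - <<'E'
from h import *;from bench import robot;import cv2
robot.move_linear([637.3,44.5,135],speed=80,f_stop=12)
print(robot.current_tcp_pos(),robot.current_contact_force())
s=robot.move_linear([637.3,44.5,98],speed=25,f_stop=10)
print(s,robot.current_tcp_pos(),robot.current_contact_force(),robot.current_ft_torque(),robot.current_eef_rot(),robot.current_t())
d=robot.get_image("scene");cv2.imwrite("pics/in.png",cv2.resize(d["img"][130:250,220:340],None,fx=4,fy=4,interpolation=cv2.INTER_CUBIC))
E
```

```text
[637.63546235  44.45306755 135.30362363] [ 0.01367445 -0.37403467 -1.71085841]
True [637.09168211  44.52710011 103.67920443] [-0.36038257  0.39887192  4.22525785] [-0.02281857  0.10996324  0.00950126] [-3.14147269e+00  5.34464612e-04  1.57119491e-01] 10.7417
```

View pics/in.png

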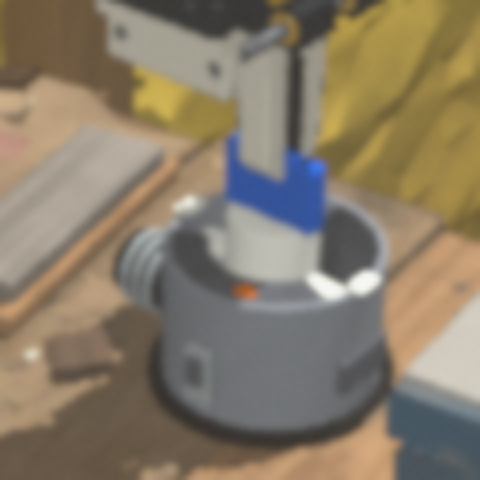

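It stopped at z=103.7 (105 expected), so the lugs are on the ledge. I'll lift it about 3 mm and twist clockwise in steps, watching the force.

```bash
python3 - <<'E'
from h import *;from bench import robot
robot.move_linear([637.3,44.5,107],speed=30)
f0=robot.current_contact_force()
for y in(-5,-20,-34,-48,-62):
    robot.move_ptp([637.3,44.5,107],[np.pi,0,np.radians(y)])
    f=robot.current_contact_force();print(y,np.degrees(robot.current_eef_rot()[2]).round(1),robot.current_tcp_pos().round(1),f.round(1),robot.current_ft_torque().round(2))
    if np.linalg.norm(f-f0)>15: print("HALT");break
print(robot.current_gripper_width()*93,robot.current_t())
E
```

```text
-5 -4.8 [637.   44.5 106.5] [ 0.1  0.8 -2.7] [ 0.01  0.02 -0.03]
-20 -19.7 [637.2  44.5 106.8] [ 0.2 -0.5 -2.8] [ 0.05 -0.01  0.01]
-34 -33.6 [637.3  44.5 106.9] [-0.8 -0.5 -2.7] [0.07 0.04 0.02]
-48 -47.6 [637.3  44.5 107. ] [ 0.7  0.3 -1.9] [ 0.06 -0.02  0.05]
-62 -61.6 [637.3  44.5 107. ] [-0.7  0.1 -2.3] [ 0.13 -0.05  0.02]
13.772716363378732 12.8417
```

```bash
python3 - <<'E'
from h import *;from bench import robot;import cv2
s=robot.move_linear([637.3,44.5,90],speed=25,f_stop=8)
print(s,robot.current_tcp_pos().round(1),robot.current_contact_force().round(1))
if robot.current_tcp_pos()[2]<98:
    robot.move_gripper(1.0); robot.sleep(.3)
    robot.move_linear([637.3,44.5,250],speed=120,f_stop=15)
    robot.move_ptp([400,-300,300],[np.pi,0,0])
    out=[]
    for n,(x,y) in(("top",(280,110)),("scene",(235,140))):
        im=robot.get_image(n)["img"];cv2.imwrite(f"pics/{n}1.png",im)
        out.append(cv2.resize(im[y:y+100,x:x+100],None,fx=4,fy=4,interpolation=cv2.INTER_CUBIC))
    cv2.imwrite("pics/fin.png",np.hstack(out))
    T=Cam(robot.get_image("top"));S=Cam(robot.get_image("scene"))
    for c in(T,S):
        for z in(127,136): print(z,c.proj([[637.3,44.5,z]]+[[637.3+k*28*np.cos(-1.08),44.5+k*28*np.sin(-1.08),z] for k in(-1,1)]).round(1).tolist())
print(robot.current_t(),robot.current_contact_force())
E
```

```text
True [637.5  44.8  94.6] [-0.   1.   3.6]
127 [[333.2, 153.1], [320.6, 159.6], [345.8, 146.7]]
136 [[333.7, 152.3], [320.9, 158.8], [346.4, 145.8]]
127 [[290.0, 172.0], [285.5, 178.9], [294.4, 165.3]]
136 [[290.2, 168.1], [285.6, 175.0], [294.6, 161.4]]
18.25 [-0.0222111   0.26018791 -0.58548962]
```

View pics/fin.png

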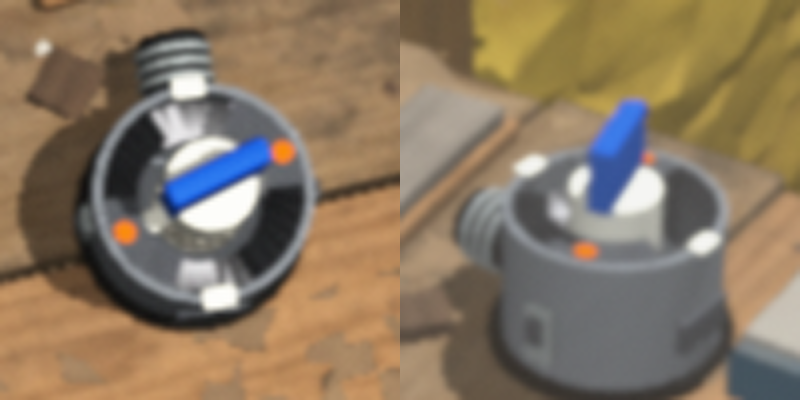

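View pics/scene1.png

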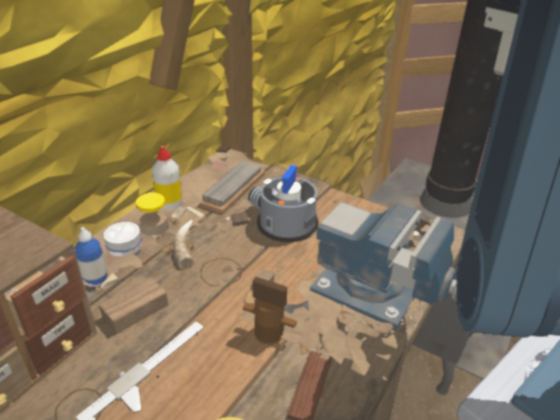

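The bar in the top view runs from about (322,158) to (348,147), along the line of the orange dots. It is upright and at the right depth, since it dropped 9.1 mm below the ledge contact. The clogged cartridge is untouched at (268,310), and the arm is clear. I'm handing in.

```bash
python3 -c "
from bench import robot
robot.hand_in();print('ok')"
```

```text
the job is handed in; nothing more can be done
ok
```

The clean cartridge is locked in the dust collector and the job is handed in. It took about 18 s of the 45 s allowed.

I gripped the cartridge by its bar and lowered the lugs through the white slots. They met the ledge at tool height 103.7 mm. I lifted about 3 mm and twisted 71° clockwise to the orange dots; force readings after each twist step stayed small. Then I lowered it into the notches, let go and moved the arm clear.

**Last checks:**
- **Seating:** the notch floor was met at 94.6 mm, 9.1 mm below the ledge contact, against 9 mm given.
- **Position:** the final pictures show the cartridge upright, with its bar along the orange-dot line.
- **Clogged cartridge:** it is still standing where it was.

**Disagreement:** the two cameras differed by about 4 mm in x. I allowed for this by averaging them, and it was within the slots' play.

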